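# Swing the ashtray aside and fold open the polish cupboard

## Robot

A 7-joint arm with a two-finger parallel gripper is mounted at the origin on the work surface. World frame = base frame: x ahead of the robot, y to its left, z up, the work surface at z = 0. Lengths are in m, angles in rad, forces in N, time in s.
With the tool pointing down it reaches from about 0.425 to 0.925 m from the base axis. Payload 6.8 kg.
Tool frame: the origin (TCP) lies on the front face of the gripper's body, between the roots of the fingers; the fingertips stand 73 mm ahead of it and the grasp point (between the pads) lies 54 mm ahead of it (env.nose_length is the distance from the TCP to the fingertips, in m); z points along the fingers, y is the line along which they close (so a half turn about z gives the same grasp; the last joint's range is limited). The gripper opens to 85 mm and grips with 20 to 120 N. Pads are 22 mm wide; open, the fingers measure 114 mm over their backs; the gripper's body (76 mm by 85 mm) begins 54 mm behind the grasp point. The pads swing forward as they close: fully open they stand 13 mm farther back than shut.
Start: joints at [-1.415, 0.477, 0.022, 1.555, -0.011, 1.109, -0.083], TCP at [0.176, 0.652, 0.304] pointing down, gripper open.
Joint ranges: [-2.96, 2.96], [-0.34, 2.1], [-1.41, 1.46], [0.24, 2.44], [-1.37, 4.51], [0.17, 1.92], [-2.96, 2.96]. Speed limits (rad/s): [2.39, 2.39, 3.14, 3.14, 3.14, 3.14, 3.14].

## Interface

Orientations are given as a unit quaternion [w, x, y, z].
In Python, from cell import env, kin, camera, calibration, job gives the robot as it stands. The module is installed in compiled form; this text tells all that it offers. Calls block until the motion is done:
- env.reach(position, orientation): joint-space move of the TCP to a pose.
- env.movel(position, velocity=0.15, rot=None, stop_force=None): straight line of the TCP; rot=None keeps the orientation; velocity is the mean speed in m/s. With stop_force (N) it stops when the force on the tool has changed by that much, and returns True; else False.
- env.goto_joints(angles): joint-space move.
- env.grip(opening, f_grip=None): finger opening in m; f_grip is the grip in N (None keeps the last); returns when the fingers have stopped.
- env.dwell(seconds).
- kin.inverse_kinematics(position, orientation): joint angles nearest the present ones, or None.
- env.get_state(): the state.
- camera(name): name is "scene" or "top" or "wrist"; returns (picture, depth): 384x512x3 uint8, blue, green, red; 384x512 float32, m along the optical axis (not along the pixel's ray), 0 where there is no reading.
- calibration(name): a dict with "fx", "fy", "cx", "cy" (pixels), "rvec" (rotation vector, rad) and "tvec" (3), from world to camera coordinates, as OpenCV has them. Camera axes: x right, y down, z forward; pixel columns grow to the right and rows downward; lengths in m; the calibration is good to about 2 mm. A picture is of the moment at which its call begins: read the wrist's pose just before it. calibration takes no time and is no camera call; for the wrist camera it gives the pose at the moment of the call.
A pose or a line that the arm cannot do raises env.PlanningError and nothing moves.
- job.job_done(): hands the job in; it is judged then, once.
The state is a dict: "time": time; "qpos": joint angles; "joint_velocities": joint speeds; "joint_torque": joint torques, N m; "tcp_pos": TCP position; "orientation": TCP orientation; "force": force on the tool from outside, world axes, zero at the start; "torque": the same for the moment, N m; "opening": finger opening in m; "gripper_force": force on a finger pad.
Only numpy, scipy, OpenCV 4.12 (cv2) and the standard library are available. Lean on these libraries where they do the work, as an engineer would, in place of code of your own. Each camera call takes 0.05 s, during which the arm holds its last target. There are 200 camera calls.

## Task

Open up the polish cupboard on the shoe shine counter. The chrome ashtray has been left in front of it, so first push it round on its post, out of the door's way, until its arm lies along the counter about parallel to the cupboard's front, up against its stop; then draw the bifold door by its brass bar pull until both leaves are folded fully back at the hinged side, without the door hitting the ashtray. Leave the other things on the counter where they are.

Things in the scene. Friction and masses are not known exactly. Their poses are not given: they have to be found in the camera images.
- cupboard: Dark walnut counter cupboard, fixed, 340 wide (its y), 200 deep (its x), 285 mm high. Origin: centre of its underside. Its front, at x = -100 mm, looks along its -x; the top board juts out to x = -116 mm. The bifold door covers the front: the jamb leaf is hinged at the +y end, the lead leaf is hinged to it at mid-front, and rollers keep the lead leaf's far end in a track along the front.
- door (a joint): Hinge of the jamb leaf, rad: 0 = shut; grows as the fold comes out of the front and on to the +y jamb. From above the jamb leaf turns clockwise and the lead leaf anticlockwise by this same angle, while the roller end slides towards the +y jamb. Stop at 1.48: leaves back to back, straight out from the front. About 2 N at the bar pull moves it; friction holds it where it is left.
- door_hinge (a point): Point on the vertical hinge axis of the jamb leaf, at the height of the bar pull (240 mm): cupboard frame (-101, +152, 240) mm. It does not move with the door.
- fold_hinge (a point): Point on the vertical hinge axis between the two leaves, at the height of the bar pull (240 mm). It lies on the back faces of the leaves, 150 mm from door_hinge; the leaves' front faces are 14 mm in front of it. It moves with the door.
- jamb_leaf: Walnut leaf hinged to the cupboard, 150 wide, 14 thick, 226 mm high. Origin: its lower back edge on the jamb hinge axis; it runs along its -y, its front face looks along its -x.
- lead_leaf: Walnut leaf that carries the bar pull, 150 wide, 14 thick, 226 mm high. Origin: its lower back edge on the fold hinge axis; it runs along its -y to the roller end, its front face looks along its -x.
- pull: Brass bar pull near the top of the lead leaf: level round bar 10 mm thick, 100 long, parallel to the leaf, axis 40 mm in front of the leaf's front face, on two 9 mm posts 78 mm apart. The gap behind it, 35 mm deep and 69 mm between posts, is open above and below for fingers. Origin: on the leaf's front face midway between the posts at bar height; -x points out of the leaf, y along the bar.
- pull_mid (a point): Middle of the bar of the bar pull, 240 mm above the counter, 45 mm below the cupboard's top; 55 mm along the lead leaf from the fold hinge axis and 54 mm in front of that leaf's back face.
- swivel (a joint): Swivel of the ashtray arm on its post, rad. 0 = arm points square at the cupboard (along the cupboard's +x); grows clockwise seen from above. Starts between -0.45 and -0.05, where the dish blocks the door; it cannot go below -0.5. The stop is at 1.75: arm a little past parallel to the front, pointing the cupboard's -y way. Friction only (about 1.3 N at 80 mm from the post); it stays where left.
- swivel_pin (a point): Point on the axis of the ashtray's post, at the height of the middle of the arm (112 mm). Fixed, 265 to 290 mm in front of the cupboard's front. The post and swivel end 134 mm above the counter; swivel collar 26 mm in diameter; round base 110 mm in diameter, 16 mm high.
- dish_mid (a point): Centre of the ashtray dish, at rim height (125 mm), 165 mm from the post axis.
- ashtray: Turning part of the chrome swing-arm ashtray: level round arm 12 mm thick, 112 mm above the counter, bare from 13 to 115 mm from the post axis, with a round dish at its end, 100 mm in diameter, 100 to 125 mm above the counter, centred 165 mm from the post axis. Origin: on the post axis at arm height; x runs along the arm to the dish, z up.
- tin: Round brown polish tin, 87 mm in diameter, 27 mm high, loose on the counter. Origin: centre of its underside.
- brush: Wooden-backed shoe brush, 170 x 55 x 50 mm, bristles down, loose. Origin: centre of its underside, long along its x.
- shoehorn1: Horn shoehorn, pale, 176 x 47 x 10 mm, lying loose. Origin: near the middle of its underside, long along its x.
- shoehorn2: Horn shoehorn, middle shade, 176 x 47 x 10 mm, lying loose. Origin: near the middle of its underside, long along its x.
- shoehorn3: Horn shoehorn, dark, 176 x 47 x 10 mm, lying loose. Origin: near the middle of its underside, long along its x.
- comb: Tortoiseshell comb, 180 x 32 x 5 mm, lying loose. Origin: near the middle of its underside, long along its x.
- cleaner: Brown bottle of leather cleaner with a brass cap, 56 mm in diameter, 150 mm high, standing loose. Origin: centre of its underside.

How it is judged:
On the way, in this order (a step that is already met when the one before it is completed fails the run):
1. with the door still shut, the ashtray is pushed round on its post to within 0.3 rad of its stop (value of joint swivel above 1.45 rad and value of joint door below 0.08 rad), for 0.1 s.
2. the door is drawn part open by the bar pull, with the fingers on it (value of joint door above 0.2 rad and contact force between the fingers and pull above 0.3 N), for 0.05 s.
At the end, for the whole second after the job is handed in: The door's leaves are folded back to within 0.18 rad of their stop (door beyond 1.3 rad) and the ashtray arm is within 0.3 rad of its stop (swivel beyond 1.45 rad), both at rest (value of joint door above 1.3 rad and velocity of joint door between -0.05 and 0.05 rad/s and value of joint swivel above 1.45 rad and velocity of joint swivel between -0.05 and 0.05 rad/s); the robot touches nothing.
It fails at once if the door hits the ashtray (over 1 N) (contact force between ashtray and jamb_leaf above 1 N or contact force between ashtray and lead_leaf above 1 N).
It fails at once if another thing on the counter is shifted by more than 30 mm (distance of any of tin, brush, shoehorn1, shoehorn2, shoehorn3, comb, cleaner from where it was at the start of the episode above 0.03 m).
It also fails if it takes over 58 s, if anything falls off the work surface, if the arm or the gripper's body presses on something with over 40 N, if the wrist force passes 120 N, or if a joint passes its speed limit or range.

## Working session

There is one attempt and no reset: what is moved stays moved. The work goes in short steps, each a Python script; the robot and the scene stay as the last script left them, time stands still between calls to the robot, and variables do not carry over. Pictures are saved under pics/ and viewed, at most 10 in all, crops included, and the job is handed in when it is done.

```bash
mkdir -p pics; cat > h.py <<'E'
import numpy as np, cv2
from cell import env, kin, camera, calibration, job
def cal(n):
    c=calibration(n); R=cv2.Rodrigues(np.array(c["rvec"],float))[0]; t=np.array(c["tvec"],float).ravel(); return c,R,t
def ray(n,u,v,z,cc=None):
    c,R,t=cc or cal(n); d=R.T@np.array([(u-c["cx"])/c["fx"],(v-c["cy"])/c["fy"],1]); o=-R.T@t
    return o+d*(z-o[2])/d[2]
def cloud(n):
    cc=cal(n); im,dp=camera(n); c,R,t=cc
    v,u=np.mgrid[:384,:512]; P=np.stack([(u-c["cx"])/c["fx"]*dp,(v-c["cy"])/c["fy"]*dp,dp],-1)
    W=(P-t)@R; W[dp<=0]=np.nan
    return im,W
E
python3 - <<'E'
from h import *
a=[]
for n in("scene","top"):
    im,W=cloud(n); cv2.imwrite(f"pics/{n}0.png",im); np.save(n+"W.npy",W); np.save(n+"I.npy",im)
    c,R,t=cal(n); print(n,c["fx"],-R.T@t,R[2])
E
```

```text
scene 362.25911963092244 [0.0951476  0.27301152 1.27589185] [ 0.37709283 -0.22301396 -0.89892479]
top 435.1672927759753 [ 4.57070185e-01 -7.25139165e-04  1.29938985e+00] [ 0.1048017  -0.01377801 -0.99439769]
```

View pics/top0.png

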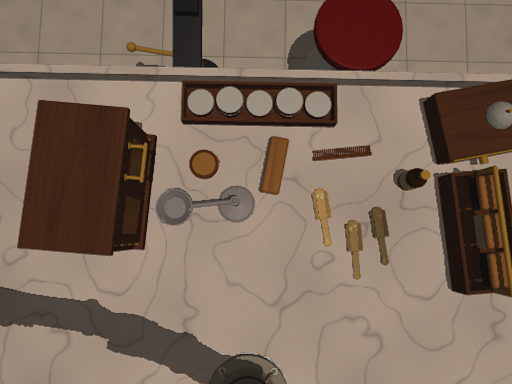

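View pics/scene0.png

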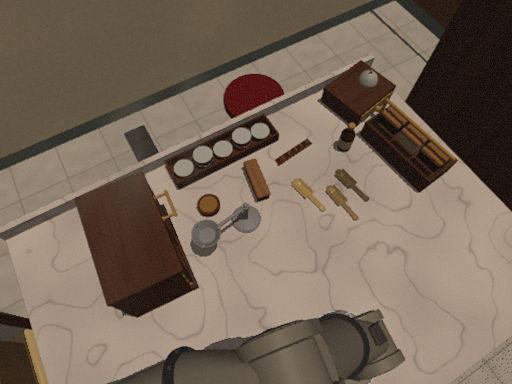

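The top view has the cupboard on the left with its front facing right (-y world). The ashtray post is near (234,200), the dish near (174,206), and the pull near (143,162). The robot is at the bottom. The arm has to swing up in the image (+x world), and the door folds towards the robot.

```bash
python3 - <<'E'
from h import *
for n in("top","scene"):
    W=np.load(n+"W.npy"); im=np.load(n+"I.npy"); hsv=cv2.cvtColor(im,cv2.COLOR_BGR2HSV)
    z=W[...,2]; 
    m=(abs(z-.285)<.006)&(W[...,1]>.2)
    p=W[m][:,:2].astype(np.float32); r=cv2.minAreaRect((p*1000)); print(n,"top board",m.sum(),np.median(z[m]),r,cv2.boxPoints(r).round().tolist())
    # brass pull
    m=(abs(z-.243)<.012)&(W[...,1]>.1)&(hsv[...,1]>120)&(hsv[...,2]>70)
    if m.sum()>5:
        p=W[m]; print("pull",m.sum(),p.mean(0),cv2.minAreaRect((p[:,:2]*1000).astype(np.float32)))
    g=(hsv[...,1]<60)&(z>.1)&(z<.145)&(W[...,1]>-.1)&(W[...,1]<.35)&(W[...,0]>.2)&(W[...,0]<.65)
    p=W[g]; 
    for lo,hi in((.119,.13),(.131,.14)):
        q=p[(p[:,2]>lo)&(p[:,2]<hi)]
        if len(q): print(lo,len(q),q.mean(0),cv2.minEnclosingCircle((q[:,:2]*1000).astype(np.float32)))
# base disc, z=.016
    g=(hsv[...,1]<60)&(abs(z-.016)<.004)&(abs(W[...,1]-.05)<.15)&(abs(W[...,0]-.4)<.15)
    p=W[g]; print("base",len(p),cv2.minEnclosingCircle((p[:,:2]*1000).astype(np.float32)) if len(p) else 0)
print("rays top: post",ray("top",235,200,.134),"dish",ray("top",174,206,.125),"tin",ray("top",204,164,.027),"pull",ray("top",144,162,.24))
m=(np.load("topW.npy")[80:125,185:335,2]); print("tray height",np.nanpercentile(m,[50,99]))
E
```

```text
top top board 13851 0.28527661445779107 ((587.2808837890625, 417.1893310546875), (218.21868896484375, 352.36199951171875), 86.11735534667969) [[404.0, 320.0], [756.0, 296.0], [770.0, 514.0], [419.0, 538.0]]
pull 285 [0.6302774  0.27708893 0.24417028] ((630.61181640625, 284.2225341796875), (46.331546783447266, 97.4513931274414), 86.39461517333984)
0.119 444 [0.53184349 0.1862353  0.12378023] ((538.1702880859375, 147.18247985839844), 112.496337890625)
0.131 20 [0.54609249 0.07148546 0.13307581] ((521.5155639648438, 141.79562377929688), 105.4039535522461)
base 261 ((536.478759765625, 46.488826751708984), 48.964599609375)
scene top board 8653 0.2836169878360777 ((586.1650390625, 416.1957092285156), (216.1396942138672, 353.2166442871094), 86.05420684814453) [[403.0, 321.0], [755.0, 296.0], [770.0, 512.0], [417.0, 536.0]]
pull 131 [0.62564594 0.27768026 0.24281588] ((628.8445434570312, 283.7935791015625), (45.062992095947266, 94.03986358642578), 86.18578338623047)
0.119 228 [0.53170274 0.18463337 0.12291096] ((533.18212890625, 146.19117736816406), 112.83940124511719)
0.131 5 [0.54761482 0.04607887 0.13245079] ((547.5042114257812, 46.566261291503906), 4.113561153411865)
base 120 ((536.6795654296875, 47.23450469970703), 46.64609146118164)
rays top: post [0.54984466 0.04368493 0.134     ] dish [0.53148284 0.20792702 0.125     ] tin [0.66334989 0.14152729 0.027     ] pull [0.63102658 0.26482259 0.24      ]
tray height [0.03678014 0.06877276]
```

Cross-checks agree. The pull predicted from the cupboard pose is (.630,.266), against a measured (.631,.265). The arm length comes out at 164 mm and the pin 280 mm in front of the cupboard. Next is the ashtray push.

```bash
cat >> h.py <<'E'
from scipy.spatial.transform import Rotation as Ro
ex=np.array([.068,.9977]); ey=np.array([-.9977,.068]); O=np.array([.5879,.4237]); PIN=np.array([.549,.045])
def quat(psi):
    c,s=np.cos(psi),np.sin(psi)
    q=Ro.from_matrix(np.array([[c,s,0],[s,-c,0],[0,0,-1]])).as_quat(); return [q[3],q[0],q[1],q[2]]
def tip(phi,d,r=.075): return PIN+r*np.array([np.cos(phi),np.sin(phi)])+d*np.array([-np.sin(phi),np.cos(phi)])
def pull(th):
    s,c=np.sin(th),np.cos(th)
    p=np.array([-.101,.152])+.15*np.array([-s,-c])+.055*np.array([s,-c])+.054*np.array([-c,-s])
    n=-c*ex-s*ey   # outward normal of lead leaf
    return O+p[0]*ex+p[1]*ey, np.arctan2(n[1],n[0])
def yaw(): 
    w,x,y,z=env.get_state()["orientation"]; m=Ro.from_quat([x,y,z,w]).as_matrix(); return np.arctan2(m[1,0],m[0,0])
E
python3 - <<'E'
from h import *
print(np.degrees(yaw()))
ik=lambda p,z,psi: kin.inverse_kinematics([*p,z],quat(psi))
f=lambda q: None if q is None else np.round(q,2).tolist()
print("lift",f(kin.inverse_kinematics([.176,.652,.42],env.get_state()["orientation"])))
for k in(0,90,180,270):
    print("push",k)
    for a in(96,60,20,-14): print(a,f(ik(tip(np.radians(a),.02),.171,np.radians(a+k))))
for k in(90,270):
    print("pull",k)
    for th in(0,.5,1,1.48):
        p,a=pull(th); print(th,p.round(3),round(np.degrees(a)),f(ik(p,.30,a+np.radians(k))))
E
```

```text
164.88936072055824
lift [-1.42, 0.4, 0.03, 1.4, -0.01, 1.34, -0.08]
push 0
96 [-0.72, 0.46, 0.48, 2.03, -0.32, 0.72, 0.07]
60 [-0.76, 0.55, 0.6, 1.93, -0.43, 0.79, -0.45]
20 [-0.72, 0.63, 0.67, 1.84, -0.5, 0.85, -1.03]
-14 [-0.68, 0.67, 0.73, 1.82, -0.56, 0.88, -1.5]
push 90
96 [-0.52, 0.43, 0.23, 2.02, -0.15, 0.71, 1.47]
60 [-0.58, 0.5, 0.34, 1.91, -0.24, 0.76, 0.95]
20 [-0.62, 0.59, 0.51, 1.83, -0.38, 0.82, 0.43]
-14 [-0.61, 0.63, 0.61, 1.81, -0.46, 0.85, -0.02]
push 180
96 [-0.27, 0.42, -0.09, 2.0, 0.06, 0.72, 2.86]
60 [-0.33, 0.48, 0.03, 1.9, -0.02, 0.76, 2.32]
20 [-0.39, 0.54, 0.19, 1.81, -0.14, 0.8, 1.79]
-14 [-0.42, 0.57, 0.34, 1.8, -0.25, 0.82, 1.37]
push 270
96 [-0.87, 0.51, 0.7, 2.04, -0.47, 0.75, -1.35]
60 [-1.12, 0.93, 1.26, 1.94, -1.02, 1.11, -1.5]
20 [-1.01, 0.98, 1.26, 1.85, -1.04, 1.16, -2.16]
-14 [-0.18, 0.55, 0.01, 1.78, -0.01, 0.81, 2.73]
pull 90
0 [0.63  0.265] -94 [-0.98, 0.59, 0.75, 1.57, -0.43, 1.15, -1.78]
0.5 [0.628 0.227] -65 [-0.89, 0.54, 0.66, 1.61, -0.36, 1.12, -1.27]
1 [0.578 0.214] -37 [-0.91, 0.43, 0.62, 1.74, -0.28, 1.06, -0.84]
1.48 [0.495 0.229] -9 [-0.99, 0.29, 0.54, 1.9, -0.18, 1.0, -0.53]
pull 270
0 [0.63  0.265] -94 [-0.64, 0.5, 0.21, 1.55, -0.11, 1.11, 1.1]
0.5 [0.628 0.227] -65 [-0.53, 0.47, 0.13, 1.58, -0.07, 1.09, 1.62]
1 [0.578 0.214] -37 [-0.5, 0.38, 0.06, 1.71, -0.02, 1.05, 2.07]
1.48 [0.495 0.229] -9 [-0.52, 0.27, -0.04, 1.87, 0.01, 1.0, 2.42]
```

```bash
python3 - <<'E'
from h import *
R=np.radians
s=env.get_state(); env.movel([.176,.652,.42],velocity=.3)
env.grip(0.0)
st=tip(R(97),.055)
env.reach([*st,.42],quat(R(187)))
env.movel([*st,.171],velocity=.25)
hit=env.movel([*tip(R(96),.022),.171],velocity=.1,stop_force=10); print("approach hit",hit)
for a in (75,50,25,5,-5):
    env.movel([*tip(R(a),.017),.171],velocity=.12,rot=quat(R(a+90)))
hit=env.movel([*tip(R(-15),.017),.171],velocity=.06,rot=quat(R(75)),stop_force=8)
s=env.get_state(); print(hit,s["time"],s["tcp_pos"],s["force"])
p=np.array(s["tcp_pos"][:2]); a=yaw()-R(90)
env.movel([*(p+.05*np.array([-np.sin(a),np.cos(a)])),.171],velocity=.15)
p=env.get_state()["tcp_pos"]; env.movel([p[0],p[1],.36],velocity=.3)
im,W=cloud("top"); cv2.imwrite("pics/top1.png",im); print(env.get_state()["time"])
E
```

```text
approach hit False
False 8.1667 [0.6256742 0.0424844 0.1708953] [0.05387399 0.46713985 0.1597936 ]
9.4833
```

View pics/top1.png

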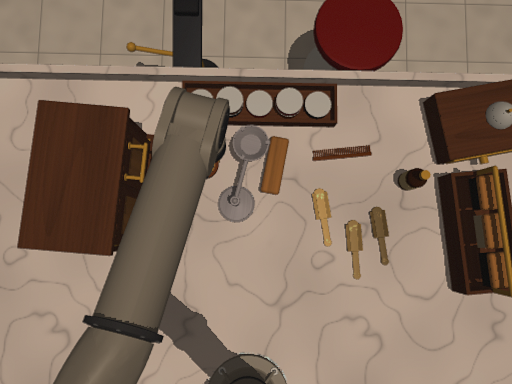

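The dish is now at (248,144) and the post at (235,200), so the arm points up and slightly right, at or near its stop. The door is still shut. I'll check the angle, then grasp the bar.

```bash
python3 - <<'E'
from h import *
d=ray("top",248.5,144,.125)[:2]-PIN; sw=np.arctan2(ex[1],ex[0])-np.arctan2(d[1],d[0]); print("len",np.linalg.norm(d),"swivel",sw)
assert sw>1.5
p,a=pull(0); psi=a-np.pi/2
n=np.array([np.cos(a),np.sin(a)])
c=p
env.grip(.040)
env.reach([*c,.38],quat(psi))
cc=cal("wrist"); im,W=cloud("wrist"); cv2.imwrite("pics/w1.png",im)
s=env.get_state(); print(s["time"],s["tcp_pos"],s["opening"])
E
```

```text
len 0.16002040931031625 swivel 1.7209159026422403
11.1667 [0.63046095 0.26424616 0.37983368] 0.04045355230389789
```

View pics/w1.png

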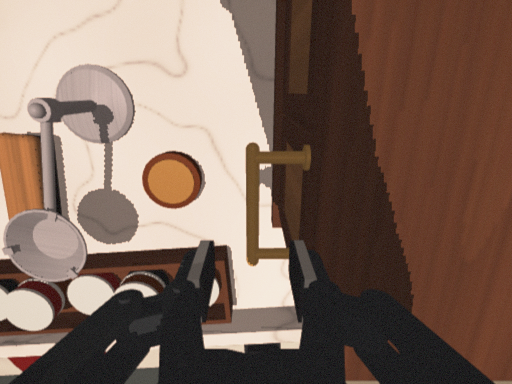

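The wrist view shows the bar running from (252,145) to (252,263), midway between the fingers at u of about 203 and 300. I'll check its world position, then go down and grip.

```bash
python3 - <<'E'
from h import *
e1,e2=ray("wrist",252.5,145,.24),ray("wrist",252.5,263,.24)
m=(e1+e2)[:2]/2; p0,a=pull(0); print("bar len",np.linalg.norm(e1-e2),"mid",m,"model",p0)
assert np.linalg.norm(m-p0)<.012
dlt=(m-p0)/2
np.save("dlt.npy",dlt)
hit=env.movel([*(p0+dlt),.300],velocity=.12,stop_force=6); print("descend hit",hit)
env.grip(.005,f_grip=20)
s=env.get_state(); print(s["time"],s["tcp_pos"],s["opening"],s["gripper_force"],s["force"])
E
```

```text
bar len 0.09612180635884411 mid [0.63076274 0.2646649 ] model [0.6302381 0.2654525]
descend hit True
12.1083 [0.62983923 0.26497116 0.31361712] 0.007902199334632307 19.27827537059784 [ 0.08129675  0.20196688 -0.85428841]
```

```bash
python3 - <<'E'
from h import *
p0,a=pull(0); dlt=np.load("dlt.npy")
env.grip(.036)
s=env.get_state(); print(s["tcp_pos"],s["opening"],s["force"])
hit=env.movel([*(p0+dlt),.300],velocity=.03,stop_force=6); s=env.get_state(); print("hit",hit,s["tcp_pos"],s["force"])
if not hit:
    env.grip(.005,f_grip=20)
    s=env.get_state(); print(s["time"],s["opening"],s["gripper_force"],s["force"])
im,W=cloud("wrist"); cv2.imwrite("pics/w2.png",im)
E
```

```text
[0.63025668 0.26394716 0.31446325] 0.03602227979475297 [-0.9229916  -3.79704948  1.63839856]
hit True [0.63030453 0.26371818 0.31428907] [-1.71708815 -0.95618091  4.97679973]
```

View pics/w2.png

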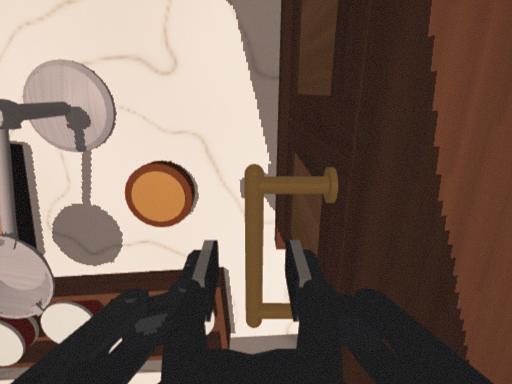

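Both descents stop with the tips at bar height. The spread finger linkage, just behind the fingers, is probably catching the top board's overhang 39 mm from the bar axis. I'll lean the tool back from the cupboard by 25° and come in from the front.

```bash
cat >> h.py <<'E'
def pose(th,back=0.,tau=np.radians(25),L=.058,dz=0):
    p,a=pull(th); n=np.array([np.cos(a),np.sin(a),0]); k=np.array([0,0,1.])
    z=-n*np.sin(tau)-k*np.cos(tau); y=-n*np.cos(tau)+k*np.sin(tau); x=np.cross(y,z)
    q=Ro.from_matrix(np.stack([x,y,z],1)).as_quat()
    return np.array([*p,.24+dz])-(L+back)*z, [q[3],q[0],q[1],q[2]]
E
python3 - <<'E'
from h import *
for th in(0,.4,.8,1.2,1.47):
    q=kin.inverse_kinematics(*pose(th)); print(th,None if q is None else np.round(q,2).tolist())
p=env.get_state()["tcp_pos"]; env.movel([p[0],p[1],.37],velocity=.2)
env.grip(.028)
P,Q=pose(0,back=.07); env.reach(P,Q)
P,Q=pose(0); hit=env.movel(P,velocity=.05,stop_force=8); s=env.get_state(); print("hit",hit,np.subtract(s["tcp_pos"],P),s["force"])
if not hit:
    env.grip(.003,f_grip=25)
    s=env.get_state(); print(s["opening"],s["gripper_force"],s["force"])
print(s["time"])
E
```

```text
0 [-0.59, 0.47, 0.39, 1.71, -0.72, 0.98, 1.66]
0.4 [-0.46, 0.54, 0.31, 1.58, -0.64, 1.2, 2.0]
0.8 [-0.44, 0.56, 0.27, 1.53, -0.53, 1.34, 2.31]
1.2 [-0.48, 0.53, 0.22, 1.57, -0.39, 1.41, 2.57]
1.47 [-0.54, 0.49, 0.18, 1.64, -0.3, 1.42, 2.71]
hit False [ 0.00018304 -0.00013489  0.00037588] [-0.18735277  0.60155997  0.10562692]
0.008899559859454077 24.57720547914505 [-0.97978435 -2.35568583  1.54770085]
15.7333
```

The bar is gripped: opening 9 mm, no obstruction. Now I'll draw the door.

```bash
python3 - <<'E'
from h import *
for th in np.linspace(.12,1.46,12):
    P,Q=pose(th); hit=env.movel(P,velocity=.08,rot=Q,stop_force=30)
    s=env.get_state(); print(round(th,2),hit,np.round(s["force"],1),round(s["opening"],4),round(s["gripper_force"],1),s["time"])
    if hit: break
im,W=cloud("top"); cv2.imwrite("pics/top2.png",im)
E
```

```text
0.12 False [-3.  -3.   2.6] 0.0088 24.8 16.05
0.24 False [-1.5 -2.5  3.1] 0.0089 24.8 16.3333
0.36 False [-0.2 -2.4  2.2] 0.0088 24.8 16.6083
0.49 False [ 1.3 -3.   1.5] 0.0087 24.8 16.8833
0.61 False [ 0.8 -2.8  2.6] 0.0085 25.0 17.1583
0.73 False [ 0.3 -4.7  2.5] 0.0084 25.0 17.4333
0.85 False [ 0.4 -4.8  3.5] 0.0093 25.1 17.725
0.97 False [ 0.4 -5.3  3.8] 0.0088 25.1 18.05
1.09 False [-1.3 -5.9  4.4] 0.0089 25.2 18.4083
1.22 False [-0.5 -5.9  3.7] 0.0093 25.1 18.8
1.34 False [-1.  -5.7  4.3] 0.009 25.1 19.225
1.46 False [-2.8 -3.7  4. ] 0.0087 25.1 19.675
```

View pics/top2.png

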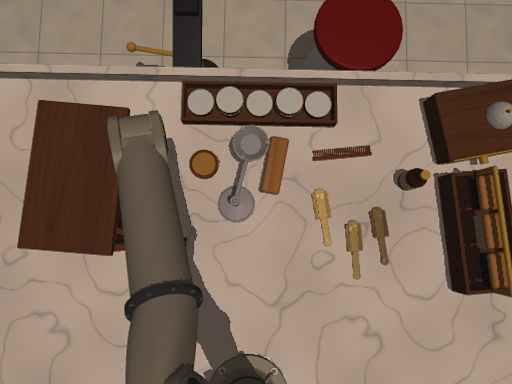

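The arm hides the door, but the ashtray and the other things haven't moved. I'll release, back out along the tool axis and look.

```bash
python3 - <<'E'
from h import *
env.grip(.028)
s=env.get_state(); w,x,y,z=s["orientation"]; zt=Ro.from_quat([x,y,z,w]).as_matrix()[:,2]
P=np.array(s["tcp_pos"])-.13*zt; env.movel(P,velocity=.08)
env.movel([.58,-.05,.42],velocity=.25)
im,W=cloud("top"); cv2.imwrite("pics/top3.png",im)
z=W[...,2]; m=(z>.225)&(z<.28)&(W[...,1]>.10)&(W[...,1]<.30)&(W[...,0]<.62)&(W[...,0]>.38)
r=cv2.minAreaRect((W[m][:,:2]*1000).astype(np.float32)); print(m.sum(),cv2.boxPoints(r).round().tolist(),r[2])
print(env.get_state()["time"],env.get_state()["force"])
E
```

```text
947 [[416.0, 182.0], [507.0, 181.0], [508.0, 299.0], [417.0, 300.0]] 89.50121307373047
23.15 [ 0.09673515 -0.77728182  1.08778893]
```

View pics/top3.png

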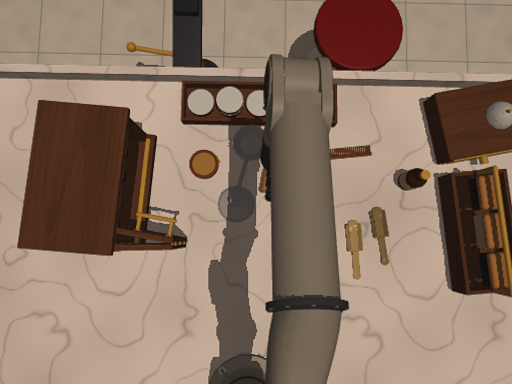

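The two leaves lie back to back, straight out from the front at (117–187, 232–248). The ashtray arm is still parallel to the front and the gripper is clear.

```bash
python3 -c "
from h import *
print(job.job_done())"
```

```text
the job is handed in; nothing more can be done
None
```

I handed the job in at about 23 s: the ashtray is swung round to about 1.72 rad (stop 1.75), the bifold door was drawn by its bar pull to about 1.46 rad (stop 1.48), and the other things stayed put as far as the top camera showed; no verdict came back.

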